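# Nest the hub shells and ratchet the clamp four clicks

### The arm

A 6-joint arm with a two-finger parallel gripper is mounted at the origin on the work surface. World frame = base frame: x ahead of the robot, y to its left, z up, the work surface at z = 0. Lengths are in m, angles in rad, forces in N, time in s.
With the tool pointing down it reaches from about 0.25 to 0.725 m from the base axis. Payload 4 kg.
Tool frame: the origin (TCP) lies where the fingers leave the gripper's body, on its centre line; the fingertips stand 73 mm ahead of it and the grasp point (between the pads) lies 54 mm ahead of it (bot.tips_ahead is the z of the fingertips in the tool frame, in m); z points along the fingers, y is the direction in which the jaws open and shut (so a half turn about z gives the same grasp; the last joint's range is limited). The gripper opens to 85 mm and grips with 20 to 120 N. Pads are 22 mm wide; open, the fingers measure 114 mm over their backs; the gripper's body (76 mm by 85 mm) begins 54 mm behind the grasp point. The pads swing forward as they close: fully open they stand 13 mm farther back than shut.
Start: joints at [1.298, 0.241, 0.005, 1.335, 0, 1.571], TCP at [0.135, 0.482, 0.304] pointing down, gripper open.
Joint ranges: [-2.72, 2.72], [-1.05, 1.87], [-1.09, 1.28], [-1.99, 2.15], [-1.42, 1.44], [-3.14, 3.14]. Speed limits (rad/s): [2.79, 2.79, 3.14, 3.14, 3.14, 3.14].

### API

Orientations are given as a unit quaternion [x, y, z, w].
In Python, from workcell import readout, camera, get_calibration, order, bot gives the robot as it stands.
- The arm moves only by the tool send_rows, never from a script. Its argument "moves" is a list of rows, each a list of 3 entries, a list of its own where there are three numbers: the shift along the tool's x, y, z in mm, then the turn, a rotation vector about the tool's x, y, z in rad, then the finger opening in mm, from 0 to 85.4. In form: [[[dx, dy, dz], [ax, ay, az], grip], ...]. A call has 1 to 12 rows; each row is the pose to reach, as a shift and turn from the pose measured when the call began, along the tool's axes at that moment; what a row does not reach only later rows make up. A row lasts 1/12 s, in which the tool goes at most 41.7 mm and 7.16 degrees, less where a joint would pass 70% of its speed; a pose out of reach is approached as far as the arm can. A call with a gripper value outside its range is refused whole. The fingers move at their own pace and stop on an object; the grip force is fixed at half the most. Time passes only in rows, so rows that repeat a pose let the fingers close. It gives the time, the measured TCP pose, the force and the opening at its end, in the units of the state.
- readout.get_obs(): the state, without advancing time (a new reading comes with each control period).
- camera(name): name is "scene" or "top"; returns the picture (384x512x3 uint8, red, green, blue); there is no depth.
- get_calibration(name): a dict with "fx", "fy", "cx", "cy" (pixels), "R" (3x3) and "t" (3): a world point X has camera coordinates R X + t. Camera axes: x right, y down, z forward; pixel columns grow to the right and rows downward; lengths in m; the calibration is good to about 2 mm. A picture is of the moment at which its call begins. get_calibration takes no time and is no camera call.
- order.job_done(): hands the job in, once; it reports no verdict.
The state is a dict: "clock": time; "joint_pos": joint angles; "joint_vel": joint speeds; "tau": joint torques, N m; "eef_pos": TCP position; "tool_rot": TCP orientation; "ft_force": force on the tool from outside, world axes, zero at the start; "ft_torque": the same for the moment, N m; "grip_width": finger opening in m.
Only numpy, scipy, OpenCV 4.12 (cv2) and the standard library are available. Lean on these libraries where they do the work, as an engineer would, in place of code of your own. Each camera call takes 0.05 s, during which the arm holds its last target. There are 200 camera calls.

### The job

Nest the loose aluminium hub shell upright into the identical shell standing in the ratchet clamp, seat it fully and let go of it. Then take the clamp's black handle, advance the lever exactly four clicks (count them by feel, from its rest position; a fifth would be too much) so that the pad closes on the stack, and finish still holding the handle there: do not let go at the end. Leave the other things on the bench where they are.

Things in the scene. Friction and masses are not known exactly. Their poses are not given: they have to be found in the camera images.
- shell_loose_center (a point): the loose hub shell: open-topped stepped aluminium cup, 80 mm tall, 0.14 kg, mouth up on the bench. Foot 40 mm outer diameter, widening to 47 at 36 mm up; there a flat shoulder steps out to 56 mm; above it the outside widens to 58 mm at the rim; wall 2.5 mm, mouth 53 mm inside. Point on its axis, half-way up (40 mm above its underside); z along the axis, upward
- shell_base_center (a point): the identical shell standing loose in the clamp, on its 12 mm base plate, same point. When the other is nested (foot inside this mouth, shoulder resting on this rim), its centre is 44 mm above this one, on the same axis. The backstop and jaw beside this shell end 80 mm above the bench (this rim: 92 mm)
- seat (a point): point on the clamp's fixed aluminium base plate (200 x 270 mm, 12 mm thick) where the lower shell stands, about; its x and y are the plate's (z up). The V backstop is on its +y side, the sprung pad on its -y side; the pad moves toward +y by 25 mm per rad of the lever and meets the shell before the fourth click
- pivot (a point): point on the vertical axis of the ratchet wheel and lever, 78 mm above the bench: as high as the handle's centre; 145 mm from the stack along the plate's -y, 30 mm along its -x. The lever sweeps the side away from the stack
- handle_center (a point): centre of the upright round black handle at the lever's end: diameter 22 mm, its top at 106 mm above the bench, this point 28 mm below the top and 32 mm above the flat steel lever. It lies 120 mm from the pivot and circles about it at this height; the handle spins freely on its own axis
- lever (a joint): ratchet lever angle (rad): 0 at its rest stop, grows counter-clockwise seen from above, end stop 1.5. Starts at 0 to 0.05, before the first tooth. A sprung plunger clicks every 0.24: clicks 1 to 5 are in at 0.24, 0.48, 0.72, 0.96, 1.20 (falling off the crest 0.04 before). The tooth cannot go back. The push climbs to 5-12 N on each ramp, then drops suddenly; a light spring pulls back
- handle: the same black handle as a body (origin on its axis, at its lower end, 46 mm above the bench)
- pad: the clamp's sprung pad, a rubber block 34 x 8 x 20 mm at the nose of the jaw, centre 69 mm above the bench; origin at its centre
- shell_base: the lower shell as a body, origin at the centre of its underside
- shell_loose: the loose shell as a body, origin at the centre of its underside
- drive_wheel_center (a point): bystander: rubber drive wheel lying flat, diameter 74 mm, 30 mm high; its centre
- wood_offcut_center (a point): bystander: wooden block 75 x 45 x 38 mm; its centre, x along its length
- channel_offcut_center (a point): bystander: U-shaped aluminium channel 100 x 40 x 40 mm, open upward; its centre, x along its length
Not all that is in view belongs to the job. Leave any green or pink look-alike of the shell_loose alone.

How it is judged:
On the way:
1. the loose shell is nested, seated, upright and let go, with the lever still before its first click (z of shell_loose_center in the frame of shell_base_center between 0.04 and 0.048 m and horizontal distance between shell_loose_center and shell_base_center below 0.006 m and angle between shell_loose_center's own z axis and vertical below 0.08 rad and contact force between the fingers and shell_loose below 0.1 N and value of joint lever below 0.2 rad), for 0.2 s.
At the end, for the whole second after the job is handed in: Lever still, between clicks four and five (0.935-1.15 rad); fingers bear on the handle >1 N; pad presses the lower shell >0.5 N; loose shell nested in it (centres 40-48 mm apart in height, within 6 mm sideways), both upright within 0.08 rad, the lower within 12 mm of its seat (value of joint lever between 0.935 and 1.15 rad and velocity of joint lever between -0.1 and 0.1 rad/s and contact force between the fingers and handle above 1 N and contact force between pad and shell_base above 0.5 N and z of shell_loose_center in the frame of shell_base_center between 0.04 and 0.048 m and horizontal distance between shell_loose_center and shell_base_center below 0.006 m and angle between each of shell_loose_center, shell_base_center's own z axis and vertical below 0.08 rad and horizontal distance between shell_base_center and seat below 0.012 m); the arm keeps its last pose, push and grip.
It fails at once if a fifth click (value of joint lever above 1.165 rad).
It fails at once if a bystander is moved more than 25 mm (distance of any of drive_wheel_center, wood_offcut_center, channel_offcut_center from where it was at the start of the episode above 0.025 m).
It also fails if it takes over 51 s, if anything falls off the work surface, if the arm or the gripper's body presses on something with over 40 N, if the wrist force passes 120 N, or if a joint passes its speed limit or range.

## Working session

There is one attempt and no reset: what is moved stays moved. The work goes in short steps, Python scripts to look and compute and a tool call to move; the robot and the scene stay as the last step left them, time stands still between calls to the robot, and variables do not carry over. Pictures are saved under pics/ and viewed, about 8 in all and at most 12, crops included, and the job is handed in when it is done.

Besides the shell and the picture viewer there is one more tool, called after "Emit:" by a JSON object that holds its "op" and its "data". send_rows: Moves the arm, as the interface text tells. Its arguments: {"type":"object","properties":{"moves":{"type":"array","items":{"type":"array"}}},"required":["moves"]}

```bash
mkdir -p pics; cat > h.py <<'E'
import numpy as np, cv2
from workcell import readout, camera, get_calibration, order, bot
def cal(n):
    c=get_calibration(n); return np.array([[c['fx'],0,c['cx']],[0,c['fy'],c['cy']],[0,0,1]]),np.array(c['R']),np.array(c['t'])
def ray(n,u,v,z):
    K,R,t=cal(n); o=-R.T@t; d=R.T@np.linalg.inv(K)@[u,v,1]; return o+d*(z-o[2])/d[2]
def proj(n,X):
    K,R,t=cal(n); p=K@(R@np.array(X)+t); return p[:2]/p[2]
def save(n,f,s=1.5,crop=None):
    im=camera(n); b=im[...,::-1]
    cv2.imwrite('pics/raw_'+f,b)
    if crop: b=b[crop[1]:crop[3],crop[0]:crop[2]]
    cv2.imwrite('pics/'+f,cv2.resize(b,None,fx=s,fy=s,interpolation=cv2.INTER_CUBIC)); return im
E
python3 - <<'E'
from h import *
save('top','t1.png');save('scene','s1.png')
for n in('top','scene'):
    K,R,t=cal(n);print(n,K[0,0],(-R.T@t).round(3),R.round(2).tolist())
o=readout.get_obs();print(o['eef_pos'],o['tool_rot'],o['clock'],o['grip_width'],o['ft_force'])
E
```

```text
top 377.53589475516225 [ 0.403 -0.01   1.199] [[0.01, -1.0, 0.01], [-1.0, -0.01, -0.08], [0.08, -0.01, -1.0]]
scene 373.4099906545907 [1.039 0.2   0.717] [[-0.36, 0.93, -0.02], [0.7, 0.26, -0.66], [-0.61, -0.25, -0.75]]
[0.13458168 0.48110201 0.30308152] [ 1.35956106e-01  9.90714415e-01 -9.31517617e-04 -1.32784210e-04] 0.1 0.08529813350139018 [-0.4493703   1.11328337 -0.15027151]
```

View pics/t1.png

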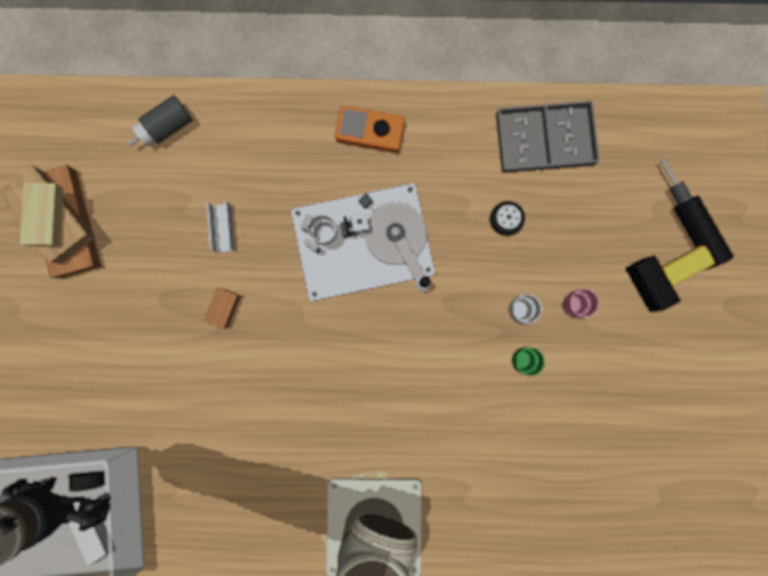

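View pics/s1.png

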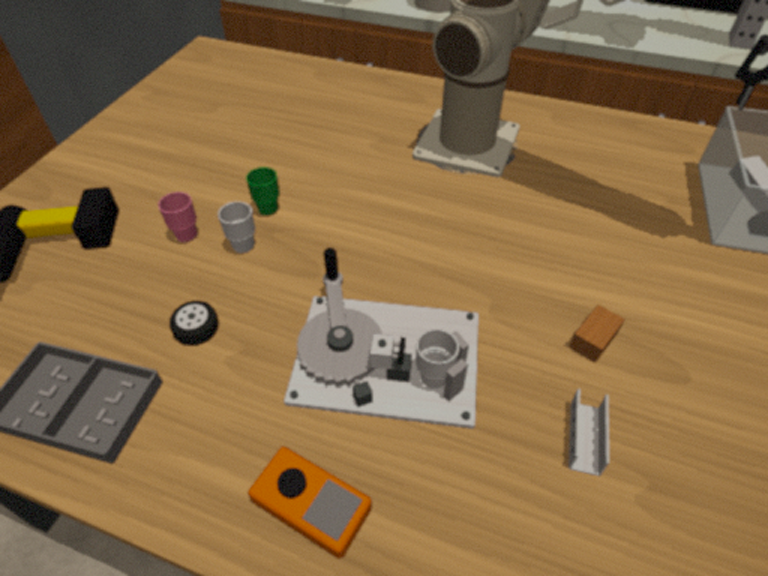

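Top view (1.5x): candidates are the grey shell at (525,309), the pink one at (581,303) and the green one at (528,361). The grey aluminium one fits. The clamp has its shell at (325,232), pivot at (396,232) and handle at (425,282). I'll confirm with an enlarged crop.

```bash
python3 - <<'E'
from h import *
t=cv2.imread('pics/raw_t1.png');s=cv2.imread('pics/raw_s1.png')
P=[(t,325,180,80,60),(t,190,125,108,81),(s,130,120,80,60),(s,190,160,132,99)]
q=[cv2.resize(i[y:y+h,x:x+w],(400,300),interpolation=cv2.INTER_CUBIC) for i,x,y,w,h in P]
cv2.imwrite('pics/c1.png',np.vstack([np.hstack(q[:2]),np.hstack(q[2:])]))
E
```

```text
(no output)
```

View pics/c1.png

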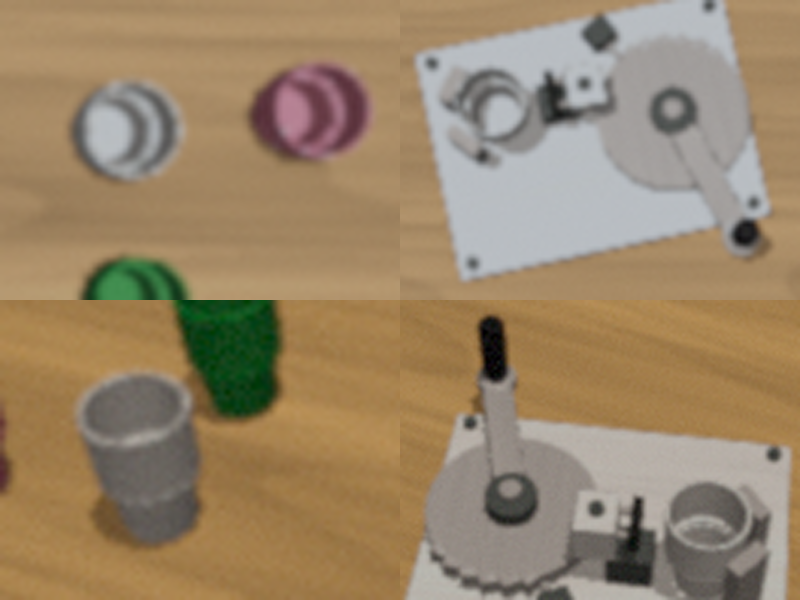

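The crop confirms the loose shell is the bare grey stepped cup, with its rim centre at top about (351.8,206) and scene about (157,141.6). The green and pink ones are look-alikes. Now I'll measure in both views.

```bash
python3 - <<'E'
from h import *
D={'loose':((351.8,206),(157,141.6),.08),'base':((216.5,153.3),(291.3,231.6),.092),'handle':((283.2,187.6),(219.7,167.3),.106),'hubtop':((263.5,154.5),(226.6,224.8),.09)}
def tri(a,b):
    A=[];B=[]
    for n,(u,v) in(('top',a),('scene',b)):
        K,R,t=cal(n);o=-R.T@t;d=R.T@np.linalg.inv(K)@[u,v,1];d/=np.linalg.norm(d);M=np.eye(3)-np.outer(d,d);A.append(M);B.append(M@o)
    return np.linalg.solve(sum(A),sum(B))
for k,(a,b,z) in D.items(): print(k,ray('top',*a,z).round(4),ray('scene',*b,z).round(4),'tri',tri(a,b).round(4))
t=cv2.imread('pics/raw_t1.png')
g=cv2.resize(cv2.cvtColor(t,cv2.COLOR_BGR2GRAY),None,fx=4,fy=4,interpolation=cv2.INTER_CUBIC)
for k,r in(('loose',39),('base',40)):
    u,v=np.array(D[k][0])*4; x,y=int(u)-70,int(v)-70
    c=cv2.HoughCircles(g[y:y+140,x:x+140],cv2.HOUGH_GRADIENT,1,4,param1=60,param2=8,minRadius=r-4,maxRadius=r+4)
    print(k,[((a+x)/4,(b+y)/4,R_) for a,b,R_ in c[0][:4]] if c is not None else None)
hsv=cv2.cvtColor(t,cv2.COLOR_BGR2HSV); m=((hsv[...,1]<45)&(hsv[...,2]>120)).astype(np.uint8); m[:110]=0;m[215:]=0;m[:,:185]=0;m[:,300:]=0
cs,_=cv2.findContours(m,0,2);c=max(cs,key=cv2.contourArea);ap=cv2.approxPolyDP(cv2.convexHull(c),6,True)[:,0];print(ap.tolist())
bx=cv2.boxPoints(cv2.minAreaRect(c));W=np.array([ray('top',*p,.012) for p in bx]);print(bx.tolist(),W.round(4).tolist(),[np.linalg.norm(W[i]-W[i-1]).round(4) for i in range(4)])
for n,(x,y) in {'shell':(0,0)}.items(): pass
def black(x0,y0,x1,y1):
    mm=(t[y0:y1,x0:x1].max(2)<60);yy,xx=np.nonzero(mm);return xx.mean()+x0,yy.mean()+y0,len(xx)
print('handleblack',black(275,178,292,198))
E
```

```text
loose [ 0.4461 -0.2996  0.08  ] [ 0.4494 -0.2958  0.08  ] tri [ 0.4458 -0.2999  0.076 ]
base [0.5973 0.1037 0.092 ] [0.606  0.1117 0.092 ] tri [0.5987 0.1075 0.0803]
handle [ 0.4964 -0.0935  0.106 ] [ 0.5013 -0.093   0.106 ] tri [ 0.4971 -0.0945  0.1015]
hubtop [ 0.5958 -0.0356  0.09  ] [ 0.6351 -0.0186  0.09  ] tri [ 0.6039 -0.0362  0.0413]
loose [(np.float32(350.375), np.float32(205.875), np.float32(36.4)), (np.float32(348.125), np.float32(206.375), np.float32(35.7)), (np.float32(349.375), np.float32(205.875), np.float32(40.2)), (np.float32(351.375), np.float32(206.875), np.float32(35.7))]
base [(np.float32(215.125), np.float32(152.375), np.float32(36.6)), (np.float32(215.375), np.float32(153.625), np.float32(40.1)), (np.float32(221.125), np.float32(156.375), np.float32(39.9)), (np.float32(214.125), np.float32(153.625), np.float32(41.1))]
[[276, 122], [289, 179], [284, 193], [206, 200], [194, 140]]
[[193.02398681640625, 138.61573791503906], [277.04791259765625, 121.23149108886719], [291.5724182128906, 191.4333038330078], [207.54849243164062, 208.8175506591797]] [[0.6577, 0.1874, 0.012], [0.7174, -0.0798, 0.012], [0.4926, -0.1272, 0.012], [0.4349, 0.1366, 0.012]] [np.float64(0.2285), np.float64(0.2739), np.float64(0.2298), np.float64(0.27)]
handleblack (np.float64(282.7241379310345), np.float64(187.6551724137931), 29)
```

```bash
cat >> h.py <<'E'
from scipy.spatial.transform import Rotation as Ro
def go(p,yaw):
    "shift (mm, tool axes) and turn to TCP p, tool y at yaw deg, pointing down"
    o=readout.get_obs();R0=Ro.from_quat(o['tool_rot']);a=np.radians(yaw)
    y=np.array([np.cos(a),np.sin(a),0]);z=np.array([0,0,-1.]);R1=Ro.from_matrix(np.c_[np.cross(y,z),y,z])
    print('go',p,(R0.inv().apply(np.array(p)-o['eef_pos'])*1000).round(1).tolist(),(R0.inv()*R1).as_rotvec().round(3).tolist())
def st():
    o=readout.get_obs();y=Ro.from_quat(o['tool_rot']).as_matrix()[:,1]
    print('t',o['clock'],'p',np.round(o['eef_pos'],4),'yaw',np.degrees(np.arctan2(y[1],y[0])).round(1),'f',np.round(o['ft_force'],1),'w',round(o['grip_width'],4))
E
python3 -c "
from h import *
st();go([.45,.1,.3],12)"
```

```text
t 0.1 p [0.1346 0.4811 0.3031] yaw 74.4 f [-0.4  1.1 -0.2] w 0.0853
go [0.45, 0.1, 0.3] [-406.4, -282.0, 3.6] [-0.002, 0.001, 1.089]
```

Emit:
{"op": "send_rows", "data": {"moves": [[[-406,-282,3],[0,0,1.089],85],[[-406,-282,3],[0,0,1.089],85],[[-406,-282,3],[0,0,1.089],85],[[-406,-282,3],[0,0,1.089],85],[[-406,-282,3],[0,0,1.089],85],[[-406,-282,3],[0,0,1.089],85],[[-406,-282,3],[0,0,1.089],85],[[-406,-282,3],[0,0,1.089],85],[[-406,-282,3],[0,0,1.089],85],[[-406,-282,3],[0,0,1.089],85],[[-406,-282,3],[0,0,1.089],85],[[-406,-282,3],[0,0,1.089],85]]}}

```text
clock: 1.1
eef_pos: [0.4506, 0.0977, 0.3003]
tool_rot: [0.63, 0.777, -0.001, 0.0]
ft_force: [-0.1, 0.3, -0.2]
grip_width: 0.0848
```

```bash
python3 -c "
from h import *
st();go([.446,-.298,.21],-34)"
```

```text
t 1.1 p [0.4506 0.0977 0.3003] yaw 11.9 f [-0.1  0.3 -0.2] w 0.0848
go [0.446, -0.298, 0.21] [-386.1, -86.0, 91.2] [-0.0, 0.002, 0.801]
```

Emit:
{"op": "send_rows", "data": {"moves": [[[-386,-86,91],[0,0,0.801],85],[[-386,-86,91],[0,0,0.801],85],[[-386,-86,91],[0,0,0.801],85],[[-386,-86,91],[0,0,0.801],85],[[-386,-86,91],[0,0,0.801],85],[[-386,-86,91],[0,0,0.801],85],[[-386,-86,91],[0,0,0.801],85],[[-386,-86,91],[0,0,0.801],85],[[-386,-86,91],[0,0,0.801],85],[[-386,-86,91],[0,0,0.801],85],[[-386,-86,91],[0,0,0.801],85],[[-386,-86,91],[0,0,0.801],85]]}}

```text
clock: 2.1
eef_pos: [0.445, -0.2991, 0.2088]
tool_rot: [0.884, 0.468, -0.001, -0.001]
ft_force: [-1.0, 0.1, 0.5]
grip_width: 0.0849
```

```bash
python3 -c "
from h import *
st();go([.446,-.298,.114],-34)
save('scene','s2.png',5,(100,90,240,200))
print(proj('scene',[.446,-.298,.08]))"
```

```text
t 2.1 p [ 0.445  -0.2991  0.2088] yaw -34.2 f [-1.   0.1  0.5] w 0.0849
go [0.446, -0.298, 0.114] [1.7, 0.4, 94.8] [-0.002, 0.002, -0.003]
[156.92303913 140.59344608]
```

View pics/s2.png

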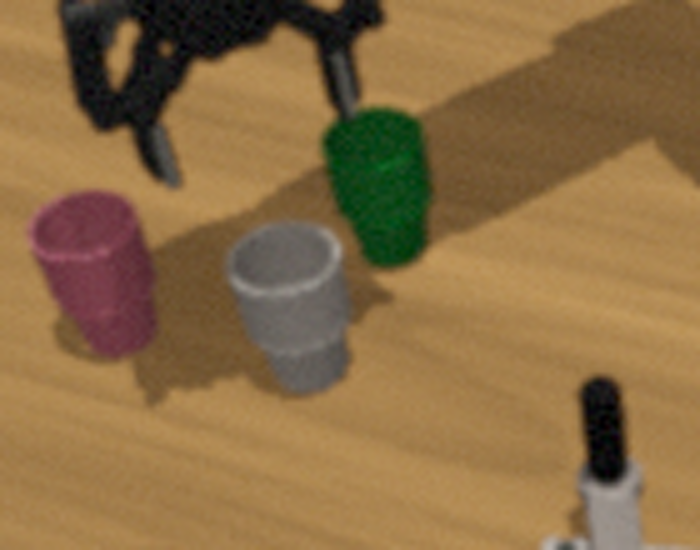

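Scene crop: grey shell rim at (157.2,141.6), 1 px from the prediction, with the gripper straddling it. I'll descend and grip.

Emit:
{"op": "send_rows", "data": {"moves": [[[2,0,30],[0,0,0],85],[[2,0,60],[0,0,0],85],[[2,0,85],[0,0,0],85],[[2,0,95],[0,0,0],85],[[2,0,95],[0,0,0],85],[[2,0,95],[0,0,0],50],[[2,0,95],[0,0,0],50],[[2,0,95],[0,0,0],50],[[2,0,95],[0,0,0],50],[[2,0,95],[0,0,0],50],[[2,0,95],[0,0,0],50],[[2,0,95],[0,0,0],50]]}}

```text
clock: 3.15
eef_pos: [0.4478, -0.2971, 0.1168]
tool_rot: [0.883, 0.469, 0.0, 0.002]
ft_force: [1.1, 0.8, 6.4]
grip_width: 0.0562
```

Emit:
{"op": "send_rows", "data": {"moves": [[[0,0,0],[0,0,0],50],[[0,0,0],[0,0,0],50],[[0,0,-20],[0,0,0],50],[[0,0,-50],[0,0,0],50],[[0,0,-90],[0,0,0],50],[[0,0,-130],[0,0,0],50],[[0,0,-146],[0,0,0],50],[[0,0,-146],[0,0,0],50]]}}

```text
clock: 3.82
eef_pos: [0.4493, -0.2981, 0.2681]
tool_rot: [0.883, 0.469, 0.003, 0.006]
ft_force: [0.8, -0.3, -1.6]
grip_width: 0.0561
```

```bash
python3 -c "
from h import *
st();go([.565,.04,.26],10)
save('scene','s3.png',5,(90,50,230,160))"
```

```text
t 3.8167 p [ 0.4493 -0.2981  0.2681] yaw -34.1 f [ 0.8 -0.3 -1.6] w 0.0561
go [0.565, 0.04, 0.26] [344.9, -93.8, 6.5] [0.012, 0.006, -0.769]
```

View pics/s3.png

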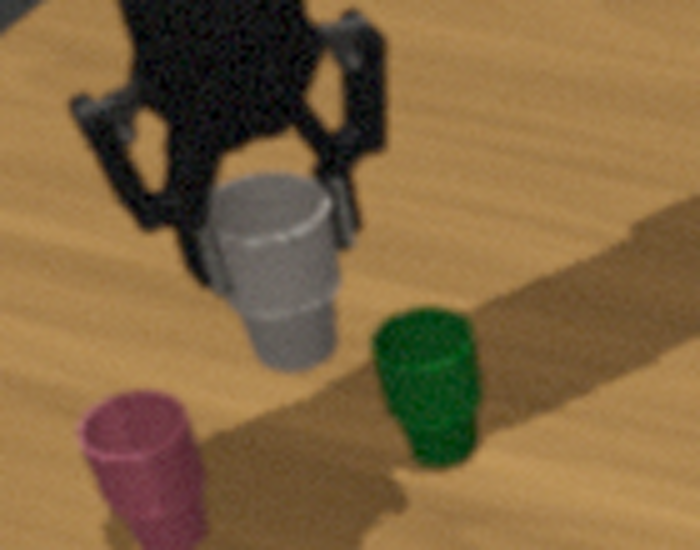

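```bash
python3 - <<'E'
from h import *
print('held rim',ray('scene',144,91,.2313))
out=[]
for n,(x,y,w,h) in(('top',(190,132,50,44)),('scene',(262,205,62,54))):
    b=camera(n)[...,::-1];s=400/w
    q=cv2.resize(b[y:y+h,x:x+w],None,fx=s,fy=s,interpolation=cv2.INTER_CUBIC)
    for C,col in(((.599,.106),(0,0,255)),((.604,.109),(0,255,0))):
        p=np.array([(proj(n,[C[0]+.029*np.cos(a),C[1]+.029*np.sin(a),.092])-(x,y)+.5)*s for a in np.linspace(0,6.283,24)]).round().astype(int)
        for k in p: cv2.circle(q,tuple(map(int,k)),1,col,-1)
    out.append(q)
m=min(o.shape[0] for o in out);cv2.imwrite('pics/c2.png',np.hstack([o[:m] for o in out]))
E
```

```text
held rim [ 0.44804648 -0.29535755  0.2313    ]
```

View pics/c2.png

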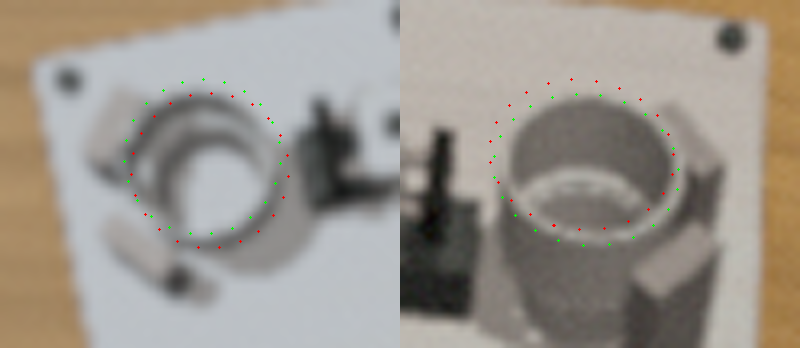

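Overlay: the base rim is centred 0.6 px left of red in top and 1.2 px right of green in scene, giving about (0.602,0.110). Using the held-rim offset, the TCP target is (0.603,0.110).

```bash
python3 -c "
from h import *
st();go([.603,.110,.26],10)"
```

```text
t 3.9667 p [ 0.4467 -0.2963  0.2613] yaw -34.1 f [-0.   0.1 -2.8] w 0.0565
go [0.603, 0.11, 0.26] [424.1, -98.2, 0.9] [0.0, 0.001, -0.769]
```

Emit:
{"op": "send_rows", "data": {"moves": [[[36,-8,0],[0,0,-0.07],50],[[72,-17,0],[0,0,-0.13],50],[[108,-25,0],[0,0,-0.2],50],[[144,-33,0],[0,0,-0.27],50],[[180,-42,0],[0,0,-0.33],50],[[216,-50,0],[0,0,-0.4],50],[[252,-58,0],[0,0,-0.47],50],[[288,-67,0],[0,0,-0.53],50],[[324,-75,0],[0,0,-0.6],50],[[360,-83,0],[0,0,-0.66],50],[[394,-91,0],[0,0,-0.72],50],[[415,-96,0],[0,0,-0.76],50]]}}

```text
clock: 4.97
eef_pos: [0.5993, 0.1046, 0.2573]
tool_rot: [0.644, 0.765, -0.002, -0.002]
ft_force: [0.1, -0.5, -1.0]
grip_width: 0.0565
```

```bash
python3 -c "
from h import *
st();go([.603,.110,.226],10)"
```

```text
t 4.9667 p [0.5993 0.1046 0.2573] yaw 9.8 f [ 0.1 -0.5 -1. ] w 0.0565
go [0.603, 0.11, 0.226] [4.7, 4.8, 31.3] [-0.005, 0.0, -0.004]
```

Emit:
{"op": "send_rows", "data": {"moves": [[[5,5,15],[-0.005,0,0],50],[[5,5,31],[-0.005,0,0],50],[[5,5,31],[-0.005,0,0],50],[[5,5,31],[-0.005,0,0],50],[[5,5,31],[-0.005,0,0],50]]}}

```text
clock: 5.38
eef_pos: [0.6027, 0.1098, 0.2253]
tool_rot: [0.644, 0.765, -0.001, -0.001]
ft_force: [0.1, -0.7, -0.9]
grip_width: 0.056
```

```bash
python3 - <<'E'
from h import *
st()
b=camera('scene')[...,::-1];x,y,w,h=240,155,90,110;s=6
q=cv2.resize(b[y:y+h,x:x+w],None,fx=s,fy=s,interpolation=cv2.INTER_CUBIC);cv2.imwrite('pics/s4.png',q[:600])
o=readout.get_obs()['eef_pos']
for z in(.092,.11,.146):print(z,((proj('scene',[o[0],o[1],z])-(x,y)+.5)*s).round(1))
E
```

```text
t 5.3833 p [0.6027 0.1098 0.2253] yaw 9.7 f [ 0.1 -0.7 -0.9] w 0.056
0.092 [307.5 454.6]
0.11 [311.1 423.3]
0.146 [318.7 357.1]
```

View pics/s4.png

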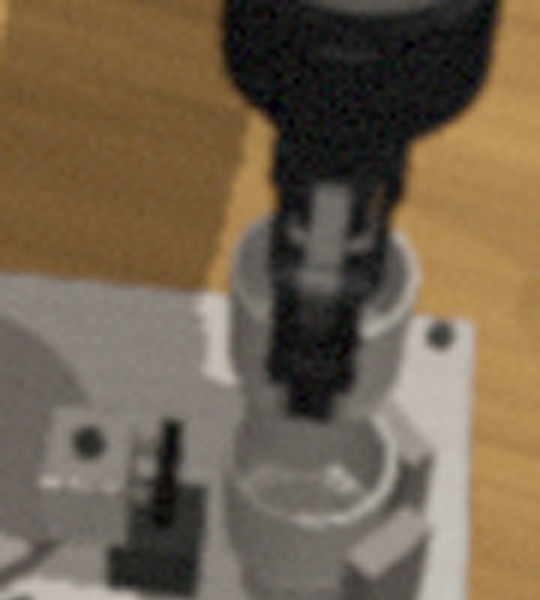

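The shell hangs above the base rim. The rim centre at (314,453) is about 1.5 px right of the held axis, so I'll shift about 2–3 mm in +y and descend watching the force.

Emit:
{"op": "send_rows", "data": {"moves": [[[2.5,-0.3,4],[0,0,0],50],[[2.5,-0.3,10],[0,0,0],50],[[2.5,-0.3,16],[0,0,0],50],[[2.5,-0.3,22],[0,0,0],50],[[2.5,-0.3,28],[0,0,0],50],[[2.5,-0.3,34],[0,0,0],50],[[2.5,-0.3,34],[0,0,0],50]]}}

```text
clock: 6.02
eef_pos: [0.6016, 0.1119, 0.1904]
tool_rot: [0.645, 0.764, -0.001, -0.001]
ft_force: [0.2, -0.4, -2.2]
grip_width: 0.0564
```

```bash
python3 - <<'E'
from h import *
st()
b=camera('scene')[...,::-1];x,y,w,h=240,165,90,100;s=6
q=cv2.resize(b[y:y+h,x:x+w],None,fx=s,fy=s,interpolation=cv2.INTER_CUBIC);cv2.imwrite('pics/s5.png',q[:600])
E
```

```text
t 6.0167 p [0.6016 0.1119 0.1904] yaw 9.7 f [ 0.2 -0.4 -2.2] w 0.0564
```

View pics/s5.png

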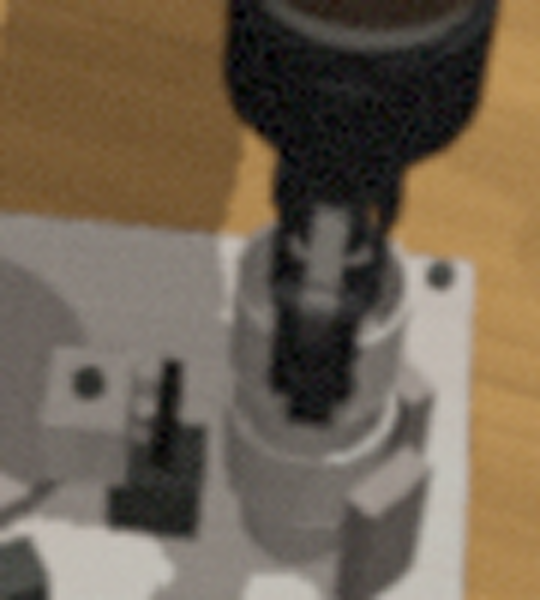

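The foot is inside the mouth, well centred and with no contact force. I'll continue slowly.

Emit:
{"op": "send_rows", "data": {"moves": [[[0,0,4],[0,0,0],50],[[0,0,8],[0,0,0],50],[[0,0,11],[0,0,0],50],[[0,0,14],[0,0,0],50],[[0,0,16],[0,0,0],50],[[0,0,16],[0,0,0],50]]}}

```text
clock: 6.57
eef_pos: [0.6015, 0.112, 0.1745]
tool_rot: [0.645, 0.765, -0.002, -0.001]
ft_force: [0.2, 0.5, -0.8]
grip_width: 0.0563
```

Emit:
{"op": "send_rows", "data": {"moves": [[[0,0,1],[0,0,0],50],[[0,0,2],[0,0,0],50],[[0,0,2],[0,0,0],50]]}}

```text
clock: 6.82
eef_pos: [0.6016, 0.112, 0.173]
tool_rot: [0.645, 0.765, -0.001, -0.001]
ft_force: [-1.4, -0.6, 1.0]
grip_width: 0.0561
```

Emit:
{"op": "send_rows", "data": {"moves": [[[0,0,1],[0,0,0],50],[[0,0,2],[0,0,0],50],[[0,0,2],[0,0,0],50]]}}

```text
clock: 7.07
eef_pos: [0.6017, 0.112, 0.1728]
tool_rot: [0.645, 0.765, -0.001, -0.0]
ft_force: [-2.7, -0.7, 7.5]
grip_width: 0.0558
```

Seated: contact at z≈0.1728 with 7.5 N. I'll release and lift.

Emit:
{"op": "send_rows", "data": {"moves": [[[0,0,-1],[0,0,0],60],[[0,0,-1],[0,0,0],66],[[0,0,-1],[0,0,0],85],[[0,0,-1],[0,0,0],85],[[0,0,-1],[0,0,0],85],[[0,0,-1],[0,0,0],85],[[0,0,-10],[0,0,0],85],[[0,0,-30],[0,0,0],85],[[0,0,-60],[0,0,0],85],[[0,0,-90],[0,0,0],85],[[0,0,-90],[0,0,0],85]]}}

```text
clock: 7.98
eef_pos: [0.6045, 0.1125, 0.2706]
tool_rot: [0.645, 0.764, 0.004, 0.003]
ft_force: [1.0, 0.1, 0.6]
grip_width: 0.0851
```

```bash
python3 - <<'E'
from h import *
st();go([.50,-.093,.22],-10)
a=camera('scene')[...,::-1][150:270,150:350];b=camera('top')[...,::-1][105:225,180:310]
q=lambda i,w:cv2.resize(i,(w,480),interpolation=cv2.INTER_CUBIC)
cv2.imwrite('pics/c3.png',np.hstack([q(a,800)])[:, :800])
cv2.imwrite('pics/top_after.png',q(b,520))
E
```

```text
t 7.9833 p [0.6045 0.1125 0.2706] yaw 9.7 f [1.  0.1 0.6] w 0.0851
go [0.5, -0.093, 0.22] [-184.9, -138.3, 49.2] [0.01, -0.002, 0.344]
```

View pics/c3.png

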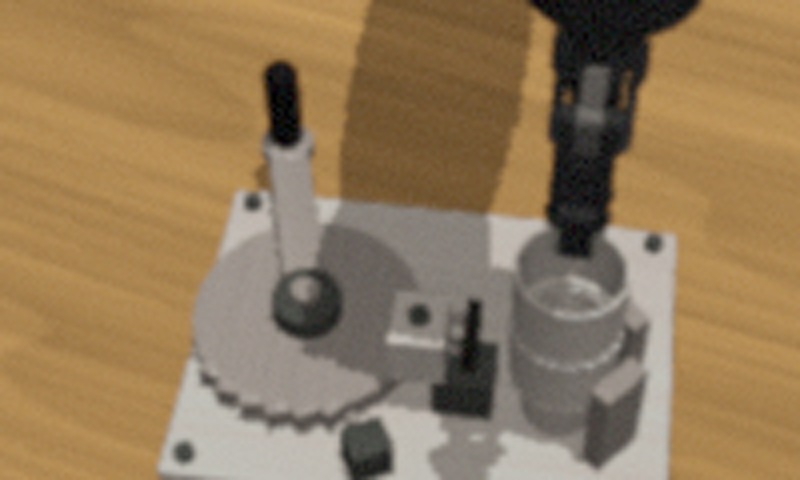

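The stack is nested and upright, with the shoulder on the rim. Next is the handle at about (0.498,-0.0915), with the pivot at about (0.604,-0.036). I'll set the jaw axis at yaw -34°, the mid-sweep tangent.

```bash
python3 -c "
from h import *
st();go([.498,-.0915,.21],-34)"
```

```text
t 8.0833 p [0.6028 0.1122 0.2653] yaw 9.7 f [-0.3 -0.2 -1.2] w 0.0851
go [0.498, -0.0915, 0.21] [-183.0, -137.9, 55.0] [0.003, -0.001, 0.763]
```

Emit:
{"op": "send_rows", "data": {"moves": [[[-30,-23,0],[0,0,0.1],85],[[-60,-45,5],[0,0,0.2],85],[[-90,-68,15],[0,0,0.3],85],[[-120,-90,25],[0,0,0.4],85],[[-150,-113,40],[0,0,0.5],85],[[-175,-132,50],[0,0,0.6],85],[[-183,-138,55],[0,0,0.7],85],[[-183,-138,55],[0.003,0,0.763],85],[[-183,-138,55],[0.003,0,0.763],85],[[-183,-138,55],[0.003,0,0.763],85]]}}

```text
clock: 8.92
eef_pos: [0.4974, -0.0915, 0.2092]
tool_rot: [0.883, 0.47, -0.0, -0.001]
ft_force: [0.5, 0.6, 0.4]
grip_width: 0.0851
```

```bash
python3 - <<'E'
from h import *
st();go([.498,-.0915,.134],-34)
x,y,w,h=165,120,110,80
b=camera('scene')[...,::-1][y:y+h,x:x+w];s=6
q=cv2.resize(b,None,fx=s,fy=s,interpolation=cv2.INTER_CUBIC);cv2.imwrite('pics/s6.png',q)
print(((proj('scene',[.498,-.0915,.106])-(x,y)+.5)*s).round(1))
E
```

```text
t 8.9167 p [ 0.4974 -0.0915  0.2092] yaw -33.9 f [0.5 0.6 0.4] w 0.0851
go [0.498, -0.0915, 0.134] [0.4, 0.7, 75.2] [-0.002, -0.0, 0.001]
[338.3 282.1]
```

View pics/s6.png

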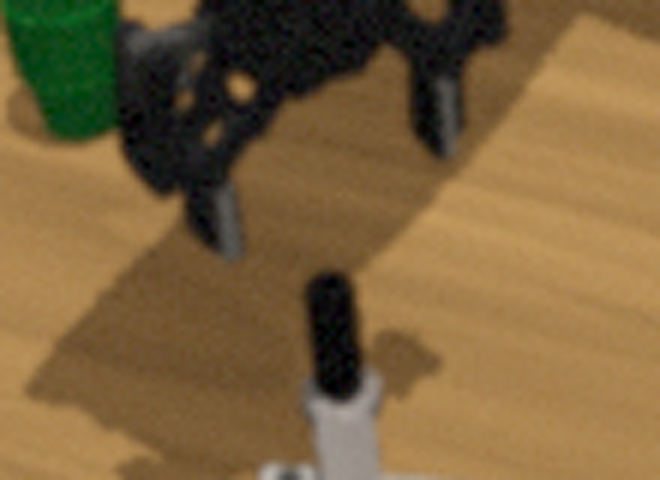

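The handle top at (328,285) is about 3 mm toward -y of my estimate, so the TCP goes to (0.4985,-0.094). I'll descend and close.

Emit:
{"op": "send_rows", "data": {"moves": [[[-1.5,2.3,30],[0,0,0],85],[[-1.5,2.3,55],[0,0,0],85],[[-1.5,2.3,75],[0,0,0],85],[[-1.5,2.3,75],[0,0,0],85],[[-1.5,2.3,75],[0,0,0],60],[[-1.5,2.3,75],[0,0,0],45],[[-1.5,2.3,75],[0,0,0],35],[[-1.5,2.3,75],[0,0,0],28],[[-1.5,2.3,75],[0,0,0],24],[[-1.5,2.3,75],[0,0,0],15],[[-1.5,2.3,75],[0,0,0],15],[[-1.5,2.3,75],[0,0,0],15]]}}

```text
clock: 9.97
eef_pos: [0.4996, -0.0939, 0.1358]
tool_rot: [0.882, 0.47, 0.001, 0.0]
ft_force: [0.0, -0.3, 6.1]
grip_width: 0.0203
```

```bash
cat > arc.py <<'E'
from h import *
import sys
st();o=readout.get_obs();R0=Ro.from_quat(o['tool_rot']);P=np.array([.604,-.037])
if len(sys.argv)>2: P=np.array(eval(sys.argv[2]))
p=o['eef_pos'];d=p[:2]-P;a=np.arctan2(d[1],d[0]);print('r',np.hypot(*d).round(4),'ang',a.round(4))
for s in eval(sys.argv[1]):
    q=P+.12*np.array([np.cos(a+s),np.sin(a+s)]);print(s,(R0.inv().apply([*(q-p[:2]),.134-p[2]])*1000).round(1).tolist())
E
python3 arc.py '[0,.04,.08,.12,.16,.20,.24]'
```

```text
t 9.9667 p [ 0.4996 -0.0939  0.1358] yaw -33.9 f [ 0.  -0.3  6.1] w 0.0203
r 0.1189 ang -2.6428
0 [-1.0, -0.5, 1.8]
0.04 [-3.2, 3.8, 1.8]
0.08 [-5.1, 8.1, 1.8]
0.12 [-6.9, 12.6, 1.8]
0.16 [-8.5, 17.1, 1.8]
0.2 [-9.9, 21.7, 1.8]
0.24 [-11.2, 26.4, 1.8]
```

The handle is held (20.3 mm reading). I'll compute increments for small steps with a force reading after each.

```bash
python3 - <<'E'
from h import *
R0=Ro.from_quat(readout.get_obs()['tool_rot']);a=-2.6428
f=lambda s:.12*np.array([np.cos(a+s),np.sin(a+s),0])
for s in np.arange(0,1.04,.06): print(s.round(2),(R0.inv().apply(f(s+.06)-f(s))*1000).round(1)[:2].tolist())
E
```

```text
0.0 [-3.1, 6.5]
0.06 [-2.7, 6.7]
0.12 [-2.3, 6.8]
0.18 [-1.9, 6.9]
0.24 [-1.5, 7.0]
0.3 [-1.1, 7.1]
0.36 [-0.7, 7.2]
0.42 [-0.2, 7.2]
0.48 [0.2, 7.2]
0.54 [0.6, 7.2]
0.6 [1.1, 7.1]
0.66 [1.5, 7.0]
0.72 [1.9, 6.9]
0.78 [2.3, 6.8]
0.84 [2.7, 6.7]
0.9 [3.1, 6.5]
0.96 [3.5, 6.3]
1.02 [3.9, 6.1]
```

Emit:
{"op": "send_rows", "data": {"moves": [[[-1.6,3.2,0],[0,0,0],15],[[-3.1,6.5,0],[0,0,0],15],[[-3.1,6.5,0],[0,0,0],15]]}}

```text
clock: 10.22
eef_pos: [0.5036, -0.1005, 0.1359]
tool_rot: [0.883, 0.47, 0.001, 0.0]
ft_force: [0.9, 0.4, 2.7]
grip_width: 0.0207
```

Emit:
{"op": "send_rows", "data": {"moves": [[[-1.4,3.3,0],[0,0,0],15],[[-2.7,6.7,0],[0,0,0],15],[[-2.7,6.7,0],[0,0,0],15]]}}

```text
clock: 10.47
eef_pos: [0.5072, -0.1059, 0.1358]
tool_rot: [0.882, 0.47, 0.001, -0.001]
ft_force: [-0.8, 2.9, 1.8]
grip_width: 0.0203
```

Emit:
{"op": "send_rows", "data": {"moves": [[[-1.2,3.4,0],[0,0,0],15],[[-2.3,6.8,0],[0,0,0],15],[[-2.3,6.8,0],[0,0,0],15]]}}

```text
clock: 10.72
eef_pos: [0.5111, -0.111, 0.1359]
tool_rot: [0.882, 0.471, 0.001, -0.002]
ft_force: [-2.6, 4.2, 3.5]
grip_width: 0.0201
```

Emit:
{"op": "send_rows", "data": {"moves": [[[-1,3.5,0],[0,0,0],15],[[-1.9,6.9,0],[0,0,0],15],[[-1.9,6.9,0],[0,0,0],15]]}}

```text
clock: 10.97
eef_pos: [0.5167, -0.1175, 0.1359]
tool_rot: [0.883, 0.47, 0.001, -0.001]
ft_force: [0.4, -0.7, 1.8]
grip_width: 0.0202
```

```bash
python3 arc.py '[0,.06]'
```

```text
t 10.9667 p [ 0.5167 -0.1175  0.1359] yaw -33.9 f [ 0.4 -0.7  1.8] w 0.0202
r 0.1187 ang -2.397
0 [-1.2, -0.3, 1.9]
0.06 [-2.7, 6.8, 1.9]
```

Click 1 felt: the force rose to about 5 N, then dropped to about 0.5 N at a sweep of about 0.2. Continuing.

Emit:
{"op": "send_rows", "data": {"moves": [[[-0.8,3.5,0],[0,0,0],15],[[-1.5,7,0],[0,0,0],15],[[-1.5,7,0],[0,0,0],15]]}}

```text
clock: 11.22
eef_pos: [0.5223, -0.1232, 0.1359]
tool_rot: [0.883, 0.47, 0.001, -0.001]
ft_force: [0.0, 1.5, 2.2]
grip_width: 0.0203
```

Emit:
{"op": "send_rows", "data": {"moves": [[[-0.6,3.6,0],[0,0,0],15],[[-1.1,7.1,0],[0,0,0],15],[[-1.1,7.1,0],[0,0,0],15]]}}

```text
clock: 11.47
eef_pos: [0.5268, -0.1273, 0.1358]
tool_rot: [0.883, 0.47, 0.001, -0.003]
ft_force: [-1.3, 3.9, 4.6]
grip_width: 0.0207
```

Emit:
{"op": "send_rows", "data": {"moves": [[[-0.4,3.6,0],[0,0,0],15],[[-0.7,7.2,0],[0,0,0],15],[[-0.7,7.2,0],[0,0,0],15]]}}

```text
clock: 11.72
eef_pos: [0.5313, -0.131, 0.1358]
tool_rot: [0.882, 0.471, 0.0, -0.004]
ft_force: [-2.4, 4.0, 5.0]
grip_width: 0.0204
```

Emit:
{"op": "send_rows", "data": {"moves": [[[-0.1,3.6,0],[0,0,0],15],[[-0.2,7.2,0],[0,0,0],15],[[-0.2,7.2,0],[0,0,0],15]]}}

```text
clock: 11.97
eef_pos: [0.5382, -0.1359, 0.1359]
tool_rot: [0.882, 0.47, 0.001, -0.003]
ft_force: [0.7, 1.5, 2.7]
grip_width: 0.0206
```

```bash
python3 arc.py '[0,.06]'
```

```text
t 11.9667 p [ 0.5382 -0.1359  0.1359] yaw -33.9 f [0.7 1.5 2.7] w 0.0206
r 0.1188 ang -2.1579
0 [-1.2, 0.0, 1.9]
0.06 [-1.0, 7.2, 1.8]
```

Click 2 felt, at a sweep of 0.485 (the force built up, then dropped). Going for the third.

Emit:
{"op": "send_rows", "data": {"moves": [[[0.1,3.6,0],[0,0,0],15],[[0.2,7.2,0],[0,0,0],15],[[0.2,7.2,0],[0,0,0],15]]}}

```text
clock: 12.22
eef_pos: [0.545, -0.1402, 0.1359]
tool_rot: [0.883, 0.47, 0.001, -0.003]
ft_force: [-0.0, 1.6, 2.5]
grip_width: 0.0209
```

Emit:
{"op": "send_rows", "data": {"moves": [[[0.3,3.6,0],[0,0,0],15],[[0.6,7.2,0],[0,0,0],15],[[0.6,7.2,0],[0,0,0],15]]}}

```text
clock: 12.47
eef_pos: [0.5505, -0.1432, 0.1358]
tool_rot: [0.882, 0.47, 0.0, -0.004]
ft_force: [-2.9, 4.3, 4.1]
grip_width: 0.0203
```

Emit:
{"op": "send_rows", "data": {"moves": [[[0.5,3.5,0],[0,0,0],15],[[1.1,7.1,0],[0,0,0],15],[[1.1,7.1,0],[0,0,0],15]]}}

```text
clock: 12.72
eef_pos: [0.5553, -0.1456, 0.1358]
tool_rot: [0.882, 0.47, -0.001, -0.006]
ft_force: [-5.2, 3.9, 5.5]
grip_width: 0.0207
```

Emit:
{"op": "send_rows", "data": {"moves": [[[0.7,3.5,0],[0,0,0],15],[[1.5,7,0],[0,0,0],15],[[1.5,7,0],[0,0,0],15]]}}

```text
clock: 12.97
eef_pos: [0.563, -0.1486, 0.1359]
tool_rot: [0.882, 0.47, -0.001, -0.005]
ft_force: [1.8, 0.5, 2.2]
grip_width: 0.0204
```

```bash
python3 arc.py '[0,.06,.12,.18,.24,.28]'
```

```text
t 12.9667 p [ 0.563  -0.1486  0.1359] yaw -33.9 f [1.8 0.5 2.2] w 0.0204
r 0.1189 ang -1.9227
0 [-1.1, 0.3, 1.9]
0.06 [0.9, 7.2, 1.8]
0.12 [3.2, 14.0, 1.8]
0.18 [5.9, 20.7, 1.7]
0.24 [9.0, 27.2, 1.7]
0.28 [11.3, 31.4, 1.6]
```

Click 3 felt, at a sweep of 0.72. Fourth, carefully.

Emit:
{"op": "send_rows", "data": {"moves": [[[1,3.4,0],[0,0,0],15],[[1.9,6.9,0],[0,0,0],15],[[1.9,6.9,0],[0,0,0],15]]}}

```text
clock: 13.22
eef_pos: [0.5705, -0.1512, 0.1359]
tool_rot: [0.882, 0.47, -0.0, -0.005]
ft_force: [-0.6, 1.8, 4.0]
grip_width: 0.0204
```

Emit:
{"op": "send_rows", "data": {"moves": [[[1.2,3.4,0],[0,0,0],15],[[2.3,6.8,0],[0,0,0],15],[[2.3,6.8,0],[0,0,0],15]]}}

```text
clock: 13.47
eef_pos: [0.5764, -0.1529, 0.1358]
tool_rot: [0.882, 0.47, -0.002, -0.006]
ft_force: [-4.3, 3.5, 5.5]
grip_width: 0.0204
```

Emit:
{"op": "send_rows", "data": {"moves": [[[1.3,3.3,0],[0,0,0],15],[[2.7,6.7,0],[0,0,0],15],[[2.7,6.7,0],[0,0,0],15]]}}

```text
clock: 13.72
eef_pos: [0.5816, -0.1541, 0.1357]
tool_rot: [0.883, 0.47, -0.004, -0.008]
ft_force: [-6.1, 3.9, 7.7]
grip_width: 0.0202
```

```bash
python3 arc.py '[0,.03,.06,.09,.12]'
```

```text
t 13.7167 p [ 0.5816 -0.1541  0.1357] yaw -33.9 f [-6.1  3.9  7.7] w 0.0202
r 0.1192 ang -1.7595
0 [-0.7, 0.3, 1.7]
0.03 [0.7, 3.6, 1.6]
0.06 [2.3, 6.9, 1.6]
0.09 [3.9, 10.1, 1.5]
0.12 [5.7, 13.2, 1.5]
```

Emit:
{"op": "send_rows", "data": {"moves": [[[1.5,3.2,0],[0,0,0],15],[[3,6.6,0],[0,0,0],15],[[3,6.6,0],[0,0,0],15]]}}

```text
clock: 13.97
eef_pos: [0.5896, -0.1554, 0.1359]
tool_rot: [0.883, 0.47, -0.003, -0.007]
ft_force: [1.4, 1.5, 2.6]
grip_width: 0.0201
```

```bash
python3 arc.py '[0,.03,.06,.09]'
```

```text
t 13.9667 p [ 0.5896 -0.1554  0.1359] yaw -33.9 f [1.4 1.5 2.6] w 0.0201
r 0.1193 ang -1.6919
0 [-0.7, 0.4, 1.9]
0.03 [1.0, 3.5, 1.8]
0.06 [2.8, 6.7, 1.8]
0.09 [4.7, 9.8, 1.7]
```

Click 4 felt (7.2 N, then about 2 N) at a sweep of 0.95. I'll add about 0.04 rad for margin and hold.

Emit:
{"op": "send_rows", "data": {"moves": [[[1,2.2,0],[0,0,0],15],[[2,4.5,0],[0,0,0],15],[[2,4.5,0],[0,0,0],15],[[2,4.5,0],[0,0,0],15],[[2,4.5,0],[0,0,0],15]]}}

```text
clock: 14.38
eef_pos: [0.5946, -0.156, 0.1358]
tool_rot: [0.882, 0.47, -0.003, -0.007]
ft_force: [-1.5, 3.9, 3.9]
grip_width: 0.0205
```

```bash
python3 arc.py '[0]'; python3 - <<'E'
from h import *
a=camera('scene')[...,::-1][150:270,150:350]
cv2.imwrite('pics/s7.png',cv2.resize(a,(800,480),interpolation=cv2.INTER_CUBIC));st()
E
```

```text
t 14.3833 p [ 0.5946 -0.156   0.1358] yaw -33.9 f [-1.5  3.9  3.9] w 0.0205
r 0.1194 ang -1.6496
0 [-0.5, 0.3, 1.8]
t 14.4333 p [ 0.5945 -0.156   0.1358] yaw -33.9 f [-2.2  4.6  4.6] w 0.0201
```

View pics/s7.png

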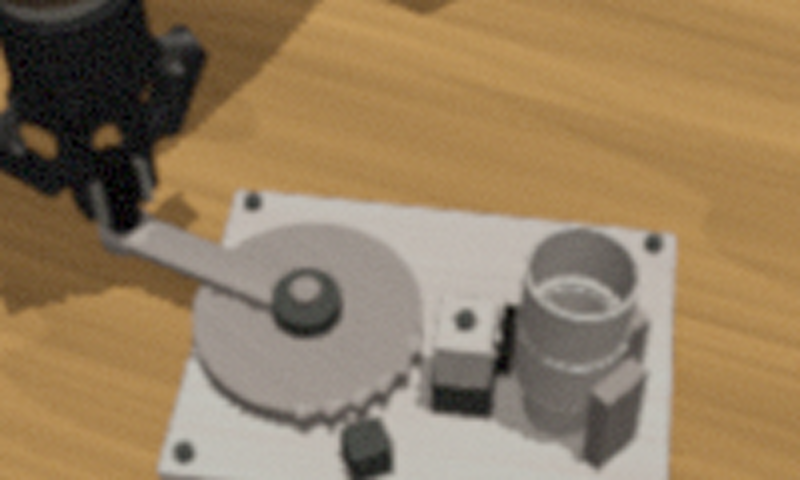

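The pad (510,335) is against the lower shell, the stack is nested and upright, and the handle is held. Sweep is 0.99, so the lever is about 0.99–1.04 rad. Handing in.

```bash
python3 -c "
from h import *
print(order.job_done());st()"
```

```text
the job is handed in; nothing more can be done
None
the job is handed in; nothing more can be done
```

I nested the grey loose shell in the clamp's shell, advanced the lever four clicks, and handed the job in at about 14.4 s still gripping the handle.

- **Nesting:** the shell seated with 7.5 N of contact, and I let go of it before touching the lever. A picture after release showed its shoulder on the lower rim, upright.
- **Clicks:** each click was felt as a force rise of about 5–7 N and then a drop, at sweeps of about 0.2, 0.45, 0.7 and 0.93 rad. I then went slightly further for margin.
- **Lever at the end:** the sweep was 0.99 rad. With the unknown 0–0.05 rad start, the lever should be at 0.99–1.04 rad, between clicks four and five.
- **Last picture:** the pad was against the lower shell, the stack was nested and upright against the backstop, and the gripper was closed on the handle. The wrist read a few newtons of resistance, with no sign of a fifth click.

**Not confirmed:**
- The two cameras disagreed by about 4–5 mm on absolute positions, which I averaged and corrected against the tool.
- I judged the pad's force and the lower shell's distance from its seat only from the picture.
- I did not re-measure the bystanders, but I never went near them.
- The state could not be read after handing in.

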